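# Open the hood wash valve and start the pump

## Robot

A 6-joint arm with a two-finger parallel gripper is mounted at the origin on the work surface. World frame = base frame: x ahead of the robot, y to its left, z up, the work surface at z = 0. Lengths are in mm, angles in rad, forces in N, time in s.
With the tool pointing down it reaches from about 300 to 775 mm from the base axis. Payload 14.6 kg.
Tool frame: the origin (TCP) lies at the very end of the fingers, on their centre line; the grasp point (between the pads) lies 19 mm behind it; z points along the fingers, y is the direction in which the jaws open and shut (so a half turn about z gives the same grasp; the last joint's range is limited). The gripper opens to 94 mm and grips with 3 to 60 N. Pads are 16 mm wide; open, the fingers measure 119 mm over their backs; the gripper's body (75 mm by 177 mm) begins 78 mm behind the grasp point.
Start: joints at [-1.334, 0.3, 1.521, -0, 1.321, -0.067], TCP at [164.525, -524.806, 205.446] pointing down, gripper open.
Joint ranges: [-3.03, 3.03], [-0.79, 2.21], [0.23, 2.52], [-1.04, 4.18], [0, 3.07], [-2.55, 2.55]. Speed limits (rad/s): [2.22, 2.22, 2.57, 3.14, 3.14, 3.14].

## Interface

Orientations are given as [roll, pitch, yaw] about the fixed x, y, z axes, in that order (R = Rz(yaw) Ry(pitch) Rx(roll)).
In Python, from cell import manip gives the robot as it stands.
- The arm moves only by the shell command python3 -m inch 'ROWS' [FORCE]. ROWS is a JSON object of lists of equal length, an entry for each row: "grip": the opening, from -1 (shut) to 1 (fully open), so that 0 is half open; "travel": the shift along the world's x, y, z in cm, a list of three; "turn": the turn, a rotation vector about the world's x, y, z in degrees, a list of three. A call has 1 to 10 rows; each row is the pose to reach, as a shift and turn from the pose measured when the call began; what a row does not reach only later rows make up. A row lasts 1/8 s, in which the tool goes at most 62.5 mm and 10.7 degrees, less where a joint would pass 70% of its speed; a pose out of reach is approached as far as the arm can. A call with a gripper value outside its range is refused whole. The fingers move at their own pace and stop on an object; FORCE is the grip in N (left out, the last holds). Time passes only in rows, so rows that repeat a pose let the fingers close. It gives the time, the measured TCP pose, the force and the opening at its end, in the units of the state.
- manip.read_state(): the state, without advancing time (a new reading comes with each control period).
- manip.camera(name): name is "scene" or "side" or "wrist"; returns (picture, depth): 384x512x3 uint8, red, green, blue; 384x512 float32, mm along the optical axis (not along the pixel's ray), 0 where there is no reading.
- manip.calibration(name): a dict with "fx", "fy", "cx", "cy" (pixels), "world_from_camera" (4x4, takes a point from camera to world coordinates). Camera axes: x right, y up, looking along -z (the intrinsics and any distortion apply to the point x, -y, -z); pixel columns grow to the right and rows downward; lengths in mm; the calibration is good to about 2 mm. A picture is of the moment at which its call begins: read the wrist's pose just before it. calibration takes no time and is no camera call; for the wrist camera it gives the pose at the moment of the call.
- manip.sign_off(): hands the job in, once; it reports no verdict.
Trained networks look in the newest picture that a camera, given by its name, has taken for a name from the list of things; names that differ only in an ending like _2 or _b are one class to them, and where a whole thing is asked for, a point or a joint stands for the part that bears it (a point fixed in the world has none). Each returns a list of dicts, best first, with "p" (0 to 1); they miss things now and then, are a little off and sometimes report something else, mostly with a low value. They report only what shows in the picture. A call takes as long as a camera call. They do not tell look-alikes from the thing itself.
- manip.look_for(camera, label): "bbox" ([left, top, right, bottom] in pixels, round what is visible of it).
The state is a dict: "clock": time; "joints": joint angles; "qd": joint speeds; "effort": joint torques, N m; "eef_pos": TCP position; "eef_rot": TCP orientation; "wrist_force": force on the tool from outside, world axes, zero at the start; "moment": the same for the moment, N m; "finger_gap": finger opening in mm.
Only numpy, scipy, OpenCV 4.12 (cv2) and the standard library are available. Lean on these libraries where they do the work, as an engineer would, in place of code of your own. Each camera call takes 0.05 s, during which the arm holds its last target.

## Task

Start the range hood's wash: turn the small handwheel of the inclined-stem water valve anticlockwise until it stops fully open, then turn it back a quarter turn so that it cannot seize. Only then switch on the wash pump, by pressing the raised half of the rocker on the grey switch box fully down. Let go of everything, and leave the other things on the ledge where they are.

Things in the scene. Friction and masses are not known exactly. Their poses are not given: they have to be found in the camera images.
- valve: Brass water valve in a level copper pipe 128 mm long, 58 mm above the ledge, on two round flanges; origin under the pipe's middle, x along the pipe. Its stem leans 30 degrees from vertical, to -x (towards the robot), and carries the wheel. Below the rim only the 11 mm stem and a bonnet at most 36 mm across: at least 30 mm of free depth for fingertips beside them.
- wheel_center (a point): Centre of the dark steel handwheel, on the stem axis, in mid-rim plane; 143 mm above the ledge when shut. Round, 54 mm outside diameter, round rim 9 mm thick, three thin spokes, hub 16 mm across. Site z axis: stem axis, pointing outward (up, leaning to the robot); x and y lie in the wheel's plane and turn with it.
- wheel (a joint): Wheel angle, rad: 0 shut, 4.4 at the fully open stop; starts at 0 to 0.9. Grows anticlockwise seen from outside (positive about the point's z); the wheel then moves outward along z by 4 mm per rad (25 mm per turn). A quarter turn back from the stop is 2.83. Light friction, 0.06 N m; stays where it is left.
- rocker_pad (a point): Middle of the top face of the rocker's far half, raised when off: 20 mm from the pivot to the point's +x. White plate 60 mm (x) by 34 mm (y, pivot axis) by 12 mm in the top of a grey box 100 x 70 x 44 mm on the ledge; pivot 50 mm above the ledge. z: normal to the face, tilted 0.2 rad. The pad is about 60 mm above the ledge when off, 8 mm lower when on.
- rocker (a joint): Angle of the rocker in rad: 0 off (far half raised), 0.4 fully on (far half down, near half raised). It takes about 3 N on the pad and stays where it is left.
- canister_a: Closed tin canister, 80 mm across, 106 mm high; origin at the centre of its underside. Bystander.
- canister_b: A second closed tin canister of the same size; origin at the centre of its underside. Bystander.
- funnel: Blue plastic funnel standing mouth down, 100 mm across, 110 mm high; origin at the centre of its mouth, on the ledge. Bystander.
- ramekin: White porcelain ramekin, 84 mm across, 45 mm high; origin at the centre of its underside. Bystander.
- scraper: Cast aluminium comal scraper lying flat, 170 mm long, blade 95 mm wide, 8 mm high; origin in the middle of its handle, underside; x axis towards the blade. Bystander.
- jar: Glass jar with a steel cap, 64 mm across, 90 mm high; origin at the centre of its underside. Bystander.
- spoon: Spoon with a wooden handle lying flat, about 200 mm long; origin on its underside. Bystander.
Not all that is in view belongs to the job. Leave any blue look-alike of the part that bears rocker_pad alone.

How it is judged (in metres and radians):
On the way, in this order (a step that is already met when the one before it is completed fails the run):
1. the valve is turned open to its stop, with the pump still off (value of joint wheel above 4.25 rad and value of joint rocker below 0.1 rad), for 0.1 s.
2. the wheel is turned back about a quarter turn, with the pump still off (value of joint wheel between 2.33 and 3.33 rad and value of joint rocker below 0.1 rad), for 0.2 s.
3. the rocker is pressed on (value of joint wheel between 2.33 and 3.33 rad and value of joint rocker above 0.3 rad), for 0.1 s.
At the end, for the whole second after the job is handed in: The handwheel rests a quarter turn back from its fully open stop (joint between 2.33 and 3.33, that is 1.57 +/- 0.5 rad back from 4.4), the rocker is on (more than 0.3 of 0.4 rad), and the wheel is still (all of step 3 and velocity of joint wheel between -0.05 and 0.05 rad/s); the robot touches nothing.
It fails at once if the pump is switched on before the valve has been opened (value of joint rocker above 0.2 rad and value of joint wheel below 2 rad).
It fails at once if a thing standing or lying on the ledge is moved by more than 30 mm (distance of any of canister_a, canister_b, funnel, ramekin, scraper, jar, spoon from where it was at the start of the episode above 0.03 m).
It also fails if it takes over 72 s, if anything falls off the work surface, if the arm or the gripper's body presses on something with over 40 N, if the wrist force passes 120 N, or if a joint passes its speed limit or range.

## Working session

There is one attempt and no reset: what is moved stays moved. The work goes in short steps, Python scripts to look and compute and a shell command to move; the robot and the scene stay as the last step left them, time stands still between calls to the robot, and variables do not carry over. Pictures are saved under pics/ and viewed, and the job is handed in when it is done.

```bash
ls; mkdir -p pics; python3 - <<'E'
from cell import manip
import cv2
print(manip.read_state())
for n in ("scene","side","wrist"):
    im,d=manip.camera(n); cv2.imwrite(f"pics/{n}0.png",im[:,:,::-1])
    for l in ("valve","wheel_center","rocker_pad"):
        print(n,l,[(x["bbox"],round(x["p"],2)) for x in manip.look_for(n,l)])
E
```

```text
pics
{'clock': 0.0, 'joints': array([-1.33362212e+00,  3.00488592e-01,  1.52160284e+00,  8.33644178e-06,
        1.32067943e+00, -6.65843904e-02]), 'qd': array([ 1.31694020e-03,  3.23285400e-04, -3.36221818e-05, -1.65293053e-03,
       -5.95941929e-04,  9.33206739e-04]), 'effort': array([-1.64290061e-03, -5.31811845e+01, -3.52738380e+01,  7.07996939e-02,
        2.44465994e-02, -1.35130986e-04]), 'eef_pos': array([ 164.45449232, -524.55809365,  204.86752885]), 'eef_rot': array([-3.14041760e+00, -8.64487859e-05,  3.03756478e-01]), 'wrist_force': array([-0.43998506, -0.74226764,  0.41025751]), 'moment': array([-0.04946233,  0.05586739, -0.0305012 ]), 'finger_gap': 93.94358328606698}
scene valve [([284.3, 147.2, 330.5, 202.2], 0.74)]
scene wheel_center [([245.0, 192.6, 272.1, 219.0], 0.4)]
scene rocker_pad [([183.5, 299.5, 197.5, 318.1], 0.74), ([147.8, 206.2, 164.5, 222.5], 0.69), ([190.1, 231.6, 206.6, 251.1], 0.46)]
side valve [([183.3, 207.9, 239.4, 267.5], 0.71), ([167.3, 192.3, 200.0, 230.9], 0.45)]
side wheel_center [([219.9, 212.6, 236.0, 226.1], 0.58)]
side rocker_pad [([290.0, 165.4, 301.7, 181.0], 0.68), ([340.0, 183.3, 356.0, 198.3], 0.63), ([281.6, 136.8, 291.5, 149.0], 0.46)]
wrist valve []
wrist wheel_center []
wrist rocker_pad []
```

View pics/scene0.png

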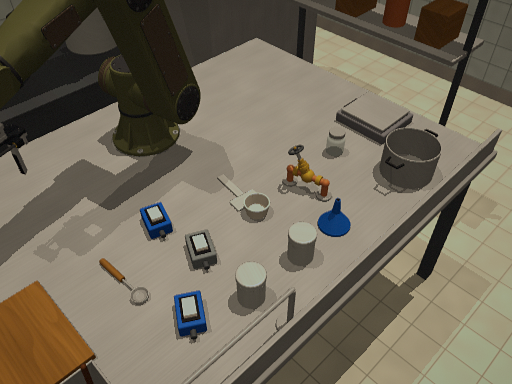

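View pics/side0.png

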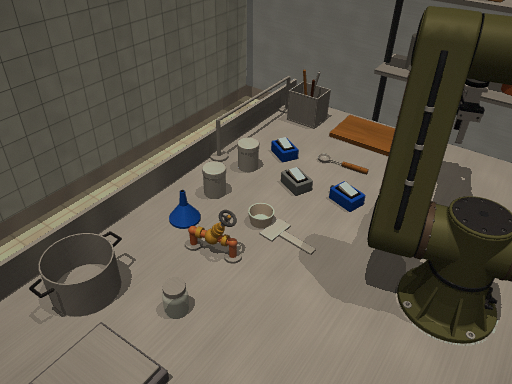

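The valve is at scene (305,172), with its wheel at about (296,151) and side (228,218). The grey switch is at scene (201,248) and side (296,180). The two other switches are blue look-alikes. Next I'll locate these in 3D.

```bash
cat > h.py <<'E'
import numpy as np, cv2
from cell import manip
def cloud(n):
    c=manip.calibration(n); im,d=manip.camera(n)
    v,u=np.indices(d.shape)
    P=np.stack([(u-c["cx"])/c["fx"]*d,-(v-c["cy"])/c["fy"]*d,-d],-1)
    T=np.array(c["world_from_camera"]); W=P@T[:3,:3].T+T[:3,3]
    W[d<=0]=np.nan
    return im,d,W,c
def proj(c,p):
    T=np.linalg.inv(np.array(c["world_from_camera"])); q=T[:3,:3]@np.asarray(p,float)+T[:3,3]
    return c["fx"]*q[0]/-q[2]+c["cx"], -c["fy"]*q[1]/-q[2]+c["cy"]
def save(n,im,box=None,s=1):
    if box: l,t,r,b=box; im=im[t:b,l:r]
    im=cv2.resize(im,None,fx=s,fy=s,interpolation=cv2.INTER_CUBIC); cv2.imwrite(f"pics/{n}.png",im[:,:,::-1])
E
python3 - <<'E'
from h import *
out={}
for n,boxes in (("scene",{"valve":(280,142,335,205),"box":(182,226,220,270)}),("side",{"valve":(180,205,245,270),"box":(278,164,314,194)})):
    im,d,W,c=cloud(n)
    print(n,{k:v for k,v in c.items() if k!="world_from_camera"}, np.array(c["world_from_camera"])[:3,3])
    for k,(l,t,r,b) in boxes.items():
        w=W[t:b,l:r].reshape(-1,3); col=im[t:b,l:r].reshape(-1,3)
        np.save(f"{n}_{k}.npy",np.c_[w,col])
        m=w[:,2]>8 
        print(k,m.sum(),np.nanmin(w[m],0).round(),np.nanmax(w[m],0).round(),np.nanmedian(w[m],0).round())
        for z0 in range(0,170,10):
            q=w[(w[:,2]>=z0)&(w[:,2]<z0+10)]
            if len(q): print("  ",z0,len(q),q.min(0).round(),q.max(0).round(),q.mean(0).round())
    save(n+"_v",im,boxes["valve"],8); save(n+"_b",im,boxes["box"],10)
E
```

```text
scene {'fx': 469.3344352498653, 'fy': 469.3344352498653, 'cx': 255.5199060640321, 'cy': 193.74764560211676} [1307.4672544  -690.94551056 1085.89786667]
valve 1005 [409. 141.   8.] [780. 432. 165.] [596. 204.  65.]
   0 1767 [388. 101.   0.] [729. 448.  10.] [574. 266.   3.]
   10 104 [509. 172.  10.] [704. 405.  20.] [617. 243.  13.]
   20 57 [536. 186.  20.] [692. 411.  30.] [597. 281.  25.]
   30 44 [533. 187.  30.] [693. 413.  40.] [600. 291.  34.]
   40 57 [542. 184.  40.] [691. 406.  50.] [608. 270.  44.]
   50 92 [549. 184.  50.] [695. 407.  60.] [618. 237.  56.]
   60 168 [545. 183.  60.] [694. 406.  70.] [624. 209.  66.]
   70 127 [552. 186.  70.] [687. 230.  80.] [625. 207.  74.]
   80 39 [595. 190.  80.] [635. 221.  90.] [617. 203.  84.]
   90 40 [585. 141.  90.] [780. 223. 100.] [620. 195.  96.]
   100 40 [581. 189. 100.] [622. 220. 110.] [602. 203. 104.]
   110 27 [582. 194. 110.] [609. 216. 119.] [595. 202. 114.]
   120 11 [579. 196. 120.] [596. 207. 130.] [586. 201. 124.]
   130 24 [546. 178. 130.] [585. 220. 139.] [563. 198. 136.]
   140 42 [553. 173. 140.] [589. 222. 
[... 1794 characters left out ...]
28. 150.] [563. 202. 145.]
   150 73 [557. 181. 150.] [589. 225. 160.] [576. 205. 155.]
   160 3 [584. 193. 160.] [587. 206. 161.] [585. 200. 161.]
box 583 [ 521. -258.    8.] [ 644. -159.   64.] [ 569. -196.   44.]
   0 396 [ 513. -370.    0.] [ 704. -139.   10.] [ 612. -260.    3.]
   10 69 [ 522. -219.   10.] [ 638. -162.   20.] [ 567. -187.   15.]
   20 74 [ 521. -242.   20.] [ 644. -159.   30.] [ 566. -187.   25.]
   30 82 [ 523. -222.   30.] [ 636. -161.   40.] [ 568. -186.   35.]
   40 217 [ 523. -258.   40.] [ 637. -161.   50.] [ 572. -198.   46.]
   50 100 [ 539. -234.   50.] [ 625. -185.   60.] [ 576. -207.   55.]
   60 29 [ 570. -237.   60.] [ 611. -201.   64.] [ 597. -220.   62.]
```

```bash
python3 - <<'E'
from h import *
for n in ("scene","side"):
    a=np.load(f"{n}_valve.npy"); w=a[:,:3]
    # pipe band
    q=w[(w[:,2]>45)&(w[:,2]<76)&(abs(w[:,0]-615)<90)&(w[:,1]<250)&(w[:,1]>160)][:,:2]
    m=q.mean(0); u,s,v=np.linalg.svd(q-m); d=v[0]*np.sign(v[0][0]); t=(q-m)@d
    print(n,"pipe",m,np.degrees(np.arctan2(d[1],d[0])),s,t.min(),t.max(), m+d*(t.min()+t.max())/2)
    r=w[(w[:,2]>128)&(w[:,2]<170)&(w[:,0]<600)&(w[:,0]>535)]
    m=r.mean(0);u,s,v=np.linalg.svd(r-m); nn=v[2]*np.sign(v[2][2])
    e1=v[0];e2=v[1]; x=(r-m)@e1;y=(r-m)@e2
    A=np.c_[2*x,2*y,np.ones(len(x))]; 
    rad=np.hypot(x,y); k=rad>15
    sol=np.linalg.lstsq(A[k],x[k]**2+y[k]**2,rcond=None)[0]
    print(" wheel",len(r),m,"n",nn,"std",s/np.sqrt(len(r)),"ctr",m+sol[0]*e1+sol[1]*e2,"R",np.sqrt(sol[2]+sol[0]**2+sol[1]**2))
    a=np.load(f"{n}_box.npy"); w=a[:,:3]; br=a[:,3:].min(1)
    q=w[(w[:,2]>49)&(br>130)]; m=q.mean(0);u,s,v=np.linalg.svd(q-m); print(" plate",len(q),m,v)
    q2=w[(w[:,2]>40)&(w[:,2]<75)]; print(" boxrect",cv2.minAreaRect(q2[:,:2].astype(np.float32)),"plate",cv2.minAreaRect(q[:,:2].astype(np.float32)))
E
```

```text
scene pipe [626.63361829 204.25048962] 13.404559671548663 [848.04167039 149.18470869] -82.18517403878978 70.84513034664192 [621.1180624 202.936035 ]
 wheel 117 [573.97891117 196.5476089  147.96227589] n [-0.48300129 -0.10549144  0.8692418 ] std [14.3265211  12.95671623  5.80370166] ctr [571.72954501 198.56916581 146.95773401] R 22.913982401598343
 plate 147 [ 585.22298049 -213.34013954   57.03587395] [[ 0.896788   -0.39605776  0.19725501]
 [ 0.40379054  0.91485079  0.00111146]
 [-0.1808991   0.07865296  0.98035158]]
 boxrect ((584.7445068359375, -212.3497314453125), (69.66796112060547, 105.52703094482422), 64.7812271118164) plate ((585.316162109375, -212.9248504638672), (32.532615661621094, 57.16451644897461), 65.09278869628906)
side pipe [608.17777009 217.83157832] 12.890563637248123 [966.46364618 161.61284293] -72.10784476683708 80.5562897697759 [612.29553353 218.77395831]
 wheel 203 [565.64302875 202.68962272 146.96360948] n [-0.48481383 -0.0927145   0.86968936] std [14.34572202 13.74538207  3.54625966] ctr [565.81615773 201.7195023  146.95670023] R 22.549265472524592
 plate 106 [ 580.83404545 -211.6978046    57.44858985] [[-0.86454685  0.4729307  -0.16998614]
 [-0.47062022 -0.88054107 -0.05624975]
 [-0.17628201  0.03136837  0.98383976]]
 boxrect ((579.5714721679688, -211.68380737304688), (72.30036163330078, 102.96047973632812), 65.71788024902344) plate ((580.5990600585938, -212.74098205566406), (34.02349853515625, 59.78940963745117), 63.23009490966797)
```

View pics/scene_v.png

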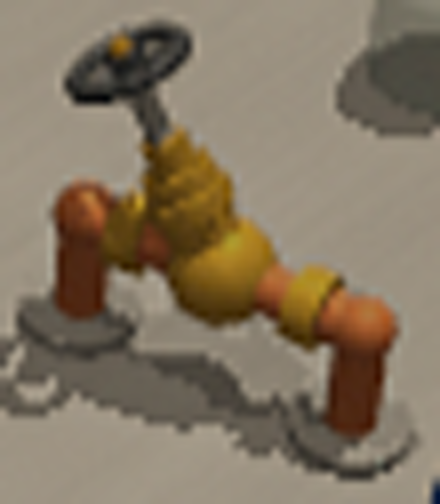

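View pics/side_v.png

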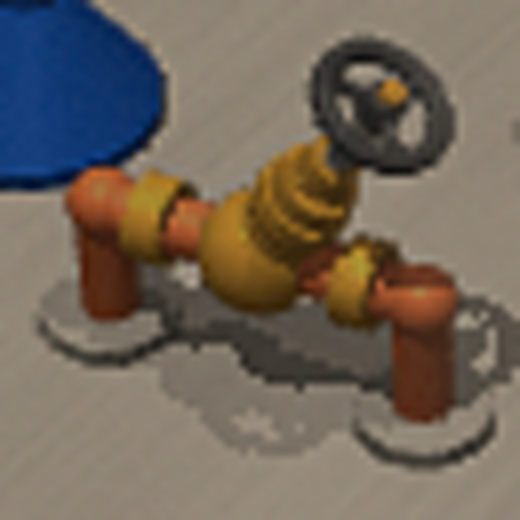

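View pics/scene_b.png

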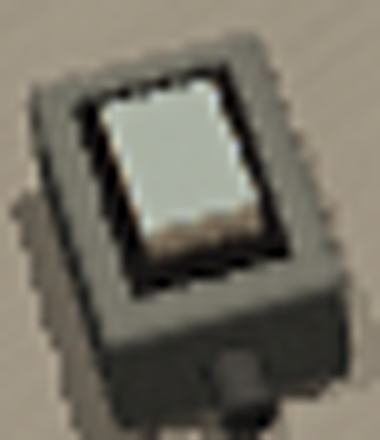

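```bash
cat >> h.py <<'E'
from scipy.spatial.transform import Rotation as Ro
az=np.radians(13.2); n=np.array([-.5*np.cos(az),-.5*np.sin(az),np.cos(np.pi/6)])
V=np.array([616.7,211,58.]); 
def Rt(q6):
    z=-n; y0=np.array([np.cos(np.pi/6)*np.cos(az),np.cos(np.pi/6)*np.sin(az),.5])
    R0=np.c_[np.cross(y0,z),y0,z]
    return Ro.from_matrix(R0)*Ro.from_euler('z',q6)
def goal(p,R):
    s=manip.read_state(); Rc=Ro.from_euler('xyz',s["eef_rot"])
    print("travel cm",((p-s["eef_pos"])/10).round(2),"turn",np.degrees((R*Rc.inv()).as_rotvec()).round(1),"pos",s["eef_pos"].round(1),"q",s["joints"].round(3),"F",s["wrist_force"].round(1),"gap",round(s["finger_gap"],1),"t",s["clock"])
E
python3 - <<'E'
from h import *
W=V+n*100; print(W,n)
goal(W+n*90,Rt(2.3))
E
```

```text
[568.02105486 199.58245649 144.60254038] [-0.48678945 -0.11417544  0.8660254 ]
travel cm [35.97 71.41  1.71] turn [ 18.2 -24.9 -44.9] pos [ 164.5 -524.8  205.5] q [-1.334  0.3    1.521 -0.     1.321 -0.067] F [0.1 0.1 0.4] gap 94.1 t 0.7
```

```bash
python3 -m inch '{"grip":[1,1,1,1,1,1,1,1,1,1],"travel":[[0,0,5],[0,0,10],[2,4,13],[4,8,13],[6,12,13],[8,16,13],[10,20,13],[12,24,13],[14,28,13],[16,32,13]],"turn":[[0,0,0],[0,0,0],[0,0,-3],[0,0,-6],[0,0,-9],[0,0,-12],[0,0,-15],[0,0,-18],[0,0,-21],[0,0,-24]]}'; python3 - <<'E'
from h import *
goal(V+n*190,Rt(2.3))
E
```

```text
clock: 1.95
eef_pos: [324.9, -203.4, 335.6]
eef_rot: [3.141, -0.0, -0.117]
wrist_force: [-0.1, -0.7, 0.4]
finger_gap: 94.1
travel cm [ 19.93  39.27 -11.31] turn [ 12.4 -27.5 -21.4] pos [ 324.9 -203.4  335.6] q [-0.655 -0.158  1.713  0.     1.586  1.033] F [-0.1 -0.7  0.4] gap 94.1 t 1.95
```

```bash
python3 -m inch '{"grip":[1,1,1,1,1,1,1,1,1,1],"travel":[[2,4,0],[4,8,0],[6,12,0],[8,16,0],[10,20,0],[12,24,0],[14,28,0],[16,32,0],[18,36,-2],[18.5,38,-4]],"turn":[[1,-3,-2],[2,-5,-4],[4,-8,-6],[5,-11,-8],[6,-14,-10],[7,-17,-13],[9,-20,-15],[10,-22,-17],[11,-25,-19],[12.4,-27.5,-21.4]]}'; python3 - <<'E'
from h import *
goal(V+n*190,Rt(2.3))
im,d,W,c=cloud("wrist"); save("w1",im)
print(proj(c,V+n*101)); print(manip.look_for("wrist","wheel_center"))
E
```

```text
clock: 3.2
eef_pos: [510.2, 178.5, 294.9]
eef_rot: [-2.772, -0.382, -0.571]
wrist_force: [-0.1, -1.0, 0.6]
finger_gap: 93.9
travel cm [ 1.4   1.08 -7.24] turn [-0.1  0.1 -0. ] pos [510.2 178.5 294.9] q [ 0.281 -0.071  1.81  -0.031  0.878  2.364] F [-0.1 -1.   0.6] gap 93.9 t 3.2
(np.float64(261.7135202960755), np.float64(194.27104867860427))
[{'bbox': [241.9, 174.0, 283.8, 213.5], 'p': 0.89}]
```

View pics/w1.png

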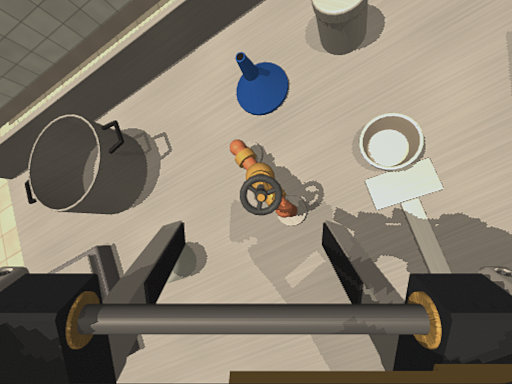

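Wheel seen at (262,194), where my model projects it. I'll refine it from this closer view.

```bash
cat >> h.py <<'E'
def wheelfit(n_="wrist"):
    im,d,W,c=cloud(n_)
    P=W.reshape(-1,3); C0=V+n*100; rel=P-C0; h=rel@n; rr=np.linalg.norm(rel-h[:,None]*n,axis=1)
    k=(h>-12)&(h<32)&(rr<36); q=P[k]; 
    from scipy.optimize import least_squares
    hq=h[k]; med=np.median(hq); q=q[(abs(hq-med)<12)]
    a=np.cross(n,[0,0,1]);a/=np.linalg.norm(a);b=np.cross(n,a)
    # torus fit: R 22.5, r 4.5, fixed axis
    def f(x):
        rl=q-(C0+x[0]*a+x[1]*b+x[2]*n); hh=rl@n; ra=np.hypot(rl@a,rl@b)
        return np.hypot(ra-22.5,hh)-4.5
    s=least_squares(f,[0,0,med-C0@n*0-3],loss="soft_l1",f_scale=1.0)
    C=C0+s.x[0]*a+s.x[1]*b+s.x[2]*n
    rl=q-C;m=np.hypot(rl@a,rl@b)>16; qq=q[m];mm=qq.mean(0); nn=np.linalg.svd(qq-mm)[2][2]; nn*=np.sign(nn[2])
    print(n_,"torus",len(q),"C",C.round(1),"along",s.x.round(2),"rms",np.sqrt(np.median(s.fun**2)).round(2),"n",nn.round(3),"ang~",((C[2]-143)/.866/4).round(2))
    return im,c,C
E
python3 - <<'E'
from h import *
for k in ("wrist","scene","side"): wheelfit(k)
E
```

```text
wrist torus 1040 C [567.3 201.2 144.3] along [ 1.76  0.46 -0.07] rms 0.63 n [-0.485 -0.108  0.868] ang~ 0.38
scene torus 106 C [567.3 202.3 144.8] along [ 2.77 -0.04  0.21] rms 1.74 n [-0.462 -0.094  0.882] ang~ 0.52
side torus 202 C [567.2 197.2 144.9] along [-2.11  1.    0.96] rms 1.82 n [-0.496 -0.092  0.864] ang~ 0.56
```

```bash
python3 - <<'E'
from h import *
C=np.array([567.3,201,144.5])
goal(C+n*50,Rt(2.36)); goal(C-n*17,Rt(2.36))
E
```

```text
travel cm [  3.29   1.92 -10.9 ] turn [ 1.6  0.4 -3. ] pos [510.1 176.1 296.8] q [ 0.276 -0.074  1.808 -0.029  0.884  2.358] F [-0.7  0.2  1. ] gap 94.2 t 3.45
travel cm [  6.55   2.69 -16.7 ] turn [ 1.6  0.4 -3. ] pos [510.1 176.1 296.8] q [ 0.276 -0.074  1.808 -0.029  0.884  2.358] F [-0.7  0.2  1. ] gap 94.2 t 3.45
```

```bash
python3 -m inch '{"grip":[1,1,1,1,1,1,1,1],"travel":[[1,0.7,-3],[2,1.2,-6],[3.29,1.92,-9],[3.29,1.92,-10.9],[4.1,2.1,-12.35],[4.9,2.3,-13.8],[4.9,2.3,-13.8],[4.9,2.3,-13.8]],"turn":[[0,0,0],[0,0,0],[0,0,0],[0,0,0],[0,0,0],[0,0,0],[0,0,0],[0,0,0]]}'; python3 - <<'E'
from h import *
C=np.array([567.3,201,144.5])
goal(C-n*17,Rt(2.3)); 
s=manip.read_state();print("ang err tool z", np.degrees(np.arccos(-Ro.from_euler('xyz',s["eef_rot"]).as_matrix()[:,2]@n)))
im,c,C=wheelfit(); save("w2",im); im,_=manip.camera("side"); save("s2",im,(150,150,300,280),4)
E
```

```text
clock: 4.45
eef_pos: [559.3, 199.1, 159.4]
eef_rot: [-2.773, -0.382, -0.571]
wrist_force: [-0.4, 0.4, -0.1]
finger_gap: 93.6
travel cm [ 1.63  0.39 -2.96] turn [-0.  0. -0.] pos [559.3 199.1 159.4] q [ 0.295  0.191  1.863 -0.06   0.565  2.406] F [-0.4  0.4 -0.1] gap 93.6 t 4.45
ang err tool z 0.05825934642357386
wrist torus 2910 C [567.2 201.4 144.5] along [2.   0.37 0.05] rms 0.66 n [-0.486 -0.109  0.867] ang~ 0.42
```

View pics/w2.png

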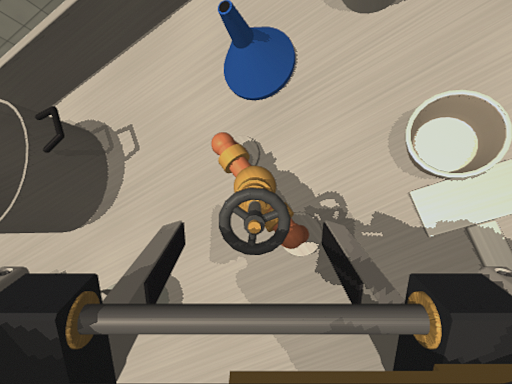

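View pics/s2.png

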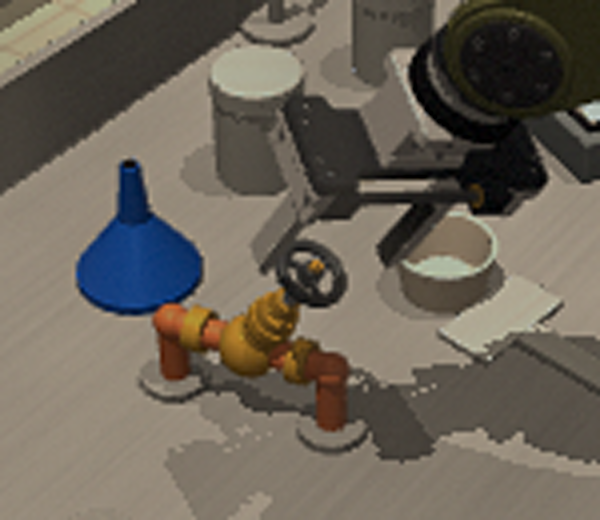

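The wheel at (254,223) sits centred between the fingers. I'll lower them around it and close.

```bash
python3 -m inch '{"grip":[1,1,1,1,-0.1,-0.1,-0.1,-0.1,-0.1,-0.1],"travel":[[0.5,0.12,-0.9],[1.1,0.26,-2.0],[1.6,0.4,-2.9],[1.6,0.4,-2.9],[1.6,0.4,-2.9],[1.6,0.4,-2.9],[1.6,0.4,-2.9],[1.6,0.4,-2.9],[1.6,0.4,-2.9],[1.6,0.4,-2.9]],"turn":[[0,0,0],[0,0,0],[0,0,0],[0,0,0],[0,0,0],[0,0,0],[0,0,0],[0,0,0],[0,0,0],[0,0,0]]}' 15; python3 - <<'E'
from h import *
C=np.array([567.3,201,144.5])
goal(C-n*17,Rt(2.3)); 
im,c,C=wheelfit(); save("w3",im)
E
```

```text
clock: 5.8
eef_pos: [575.0, 202.6, 130.3]
eef_rot: [-2.774, -0.382, -0.571]
wrist_force: [-2.5, -4.5, 0.2]
finger_gap: 52.6
travel cm [ 0.06  0.03 -0.05] turn [0. 0. 0.] pos [575.  202.6 130.3] q [ 0.293  0.266  1.847 -0.065  0.507  2.41 ] F [-2.5 -4.5  0.2] gap 52.6 t 5.8
wrist torus 4742 C [567.1 201.3 144.6] along [1.88 0.44 0.22] rms 0.85 n [-0.484 -0.109  0.869] ang~ 0.45
```

View pics/w3.png

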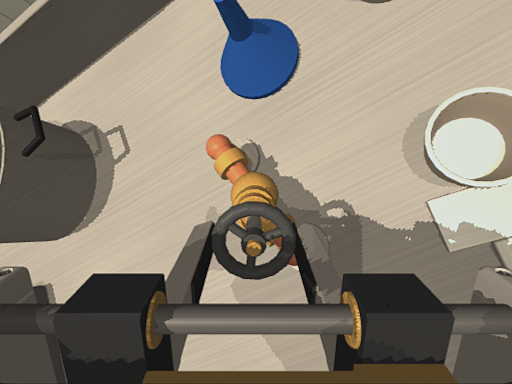

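```bash
python3 -m inch '{"grip":[-0.1,-0.1,-0.1,-0.1,-0.1,-0.1,-0.1,-0.1,-0.1,-0.1],"travel":[[-0.03,-0.01,0.05],[-0.06,-0.01,0.11],[-0.09,-0.02,0.16],[-0.12,-0.03,0.22],[-0.15,-0.04,0.27],[-0.18,-0.04,0.33],[-0.21,-0.05,0.38],[-0.25,-0.06,0.44],[-0.28,-0.06,0.49],[-0.31,-0.07,0.54]],"turn":[[-4.4,-1,7.8],[-8.8,-2.1,15.6],[-13.1,-3.1,23.4],[-17.5,-4.1,31.2],[-21.9,-5.1,39],[-26.3,-6.2,46.8],[-30.7,-7.2,54.6],[-35.1,-8.2,62.4],[-39.4,-9.2,70.1],[-43.8,-10.3,77.9]]}'; python3 - <<'E'
from h import *
goal(V+n*100,Rt(2.3)); 
im,c,C=wheelfit(); save("w4",im)
E
```

```text
clock: 7.1
eef_pos: [572.3, 200.6, 135.9]
eef_rot: [2.733, -0.338, 1.146]
wrist_force: [4.3, -12.4, 1.5]
finger_gap: 52.5
travel cm [-0.43 -0.1   0.87] turn [ 44.   10.3 -78.1] pos [572.3 200.6 135.9] q [ 0.291  0.251  1.851 -0.064  0.517  0.833] F [  4.3 -12.4   1.5] gap 52.5 t 7.1
wrist torus 4705 C [564.7 200.  150.2] along [ 1.2  -0.09  6.44] rms 0.83 n [-0.486 -0.102  0.868] ang~ 2.09
```

View pics/w4.png

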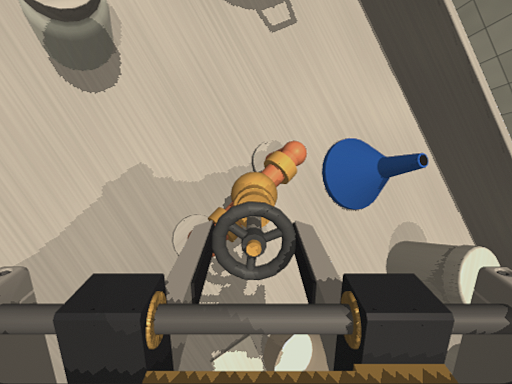

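The spokes kept their place relative to the fingers, so the wheel turned with the grip. On to the next 90 degrees, with a small recentring.

```bash
python3 -m inch '{"grip":[-0.1,-0.1,-0.1,-0.1,-0.1,-0.1,-0.1,-0.1,-0.1,-0.1],"travel":[[-0.03,-0.05,0.05],[-0.06,-0.06,0.11],[-0.09,-0.07,0.16],[-0.12,-0.08,0.22],[-0.15,-0.09,0.27],[-0.18,-0.09,0.33],[-0.21,-0.1,0.38],[-0.25,-0.11,0.44],[-0.28,-0.11,0.49],[-0.31,-0.12,0.54]],"turn":[[-4.4,-1,7.8],[-8.8,-2.1,15.6],[-13.1,-3.1,23.4],[-17.5,-4.1,31.2],[-21.9,-5.1,39],[-26.3,-6.2,46.8],[-30.7,-7.2,54.6],[-35.1,-8.2,62.4],[-39.4,-9.2,70.1],[-43.8,-10.3,77.9]]}'; python3 - <<'E'
from h import *
goal(V+n*100,Rt(2.3)); 
im,c,C=wheelfit(); save("w5",im); print(manip.read_state()["moment"])
E
```

```text
clock: 8.4
eef_pos: [570.4, 199.9, 142.3]
eef_rot: [2.776, 0.391, 2.587]
wrist_force: [12.0, 7.5, -4.7]
finger_gap: 52.3
travel cm [-0.24 -0.03  0.23] turn [-87.5 -20.7 154.8] pos [570.4 199.9 142.3] q [ 0.289  0.236  1.854 -0.056  0.524 -0.759] F [12.   7.5 -4.7] gap 52.3 t 8.4
wrist torus 4713 C [562.  199.7 156. ] along [ 1.45 -0.65 12.81] rms 0.85 n [-0.493 -0.106  0.863] ang~ 3.76
[ 0.52841771 -1.15901705  0.2482139 ]
```

View pics/w5.png

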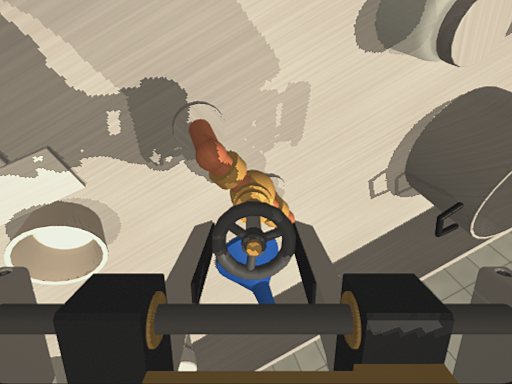

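```bash
python3 -m inch '{"grip":[-0.1,-0.1,-0.1,-0.1,-0.1,-0.1,-0.1,-0.1],"travel":[[0.02,0.02,0.05],[0,0.02,0.09],[-0.03,0.01,0.14],[-0.05,0,0.18],[-0.08,0,0.23],[-0.1,0,0.27],[-0.11,0,0.29],[-0.11,0,0.29]],"turn":[[-3.7,-0.9,6.5],[-7.3,-1.7,13],[-11,-2.6,19.5],[-14.6,-3.4,26],[-18.3,-4.3,32.5],[-21.9,-5.1,39],[-25.6,-6,45.5],[-29.2,-6.9,52]]}'; python3 - <<'E'
from h import *
goal(V+n*100,Rt(2.3)); 
im,c,C=wheelfit(); save("w6",im); m=manip.read_state()["moment"]; print(m,m@n)
E
```

```text
clock: 9.45
eef_pos: [568.9, 200.8, 145.7]
eef_rot: [-2.953, 0.494, -2.513]
wrist_force: [-4.8, 9.4, 5.9]
finger_gap: 52.7
travel cm [-0.09 -0.12 -0.11] turn [-57.8 -13.9 102.2] pos [568.9 200.8 145.7] q [ 0.288  0.229  1.852 -0.042  0.535 -1.832] F [-4.8  9.4  5.9] gap 52.7 t 9.45
wrist torus 4748 C [560.  199.8 159.6] along [ 2.05 -0.79 16.91] rms 0.85 n [-0.491 -0.113  0.864] ang~ 4.8
[1.69408607 0.67532945 0.81730626] -0.19396127754008458
```

View pics/w6.png

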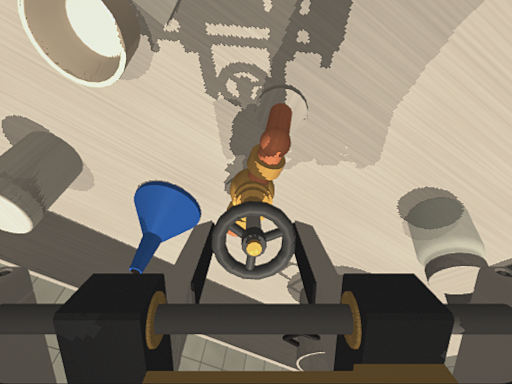

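The bottom spoke has slipped clockwise relative to the fingers (from (254,263) to about (248,265)), which suggests the stop. I'll turn a bit further to confirm.

```bash
python3 -m inch '{"grip":[-0.1,-0.1,-0.1,-0.1,-0.1],"travel":[[0,0,0],[0,0,0],[0,0,0],[0,0,0],[0,0,0]],"turn":[[-3.7,-0.9,6.5],[-7.3,-1.7,13],[-11,-2.6,19.5],[-11,-2.6,19.5],[-11,-2.6,19.5]]}'; python3 - <<'E'
from h import *
goal(V+n*100,Rt(2.3)); 
im,c,C=wheelfit(); save("w7",im); m=manip.read_state()["moment"]; print(m,m@n)
E
```

```text
clock: 10.12
eef_pos: [568.7, 201.6, 145.6]
eef_rot: [-2.773, 0.38, -2.089]
wrist_force: [-2.9, 5.5, -1.5]
finger_gap: 52.3
travel cm [-0.06 -0.2  -0.1 ] turn [-46.6 -11.4  82.4] pos [568.7 201.6 145.6] q [ 0.289  0.23   1.85  -0.04   0.538 -2.234] F [-2.9  5.5 -1.5] gap 52.3 t 10.125
wrist torus 4757 C [559.8 199.8 159.6] along [ 2.12 -0.61 16.92] rms 0.83 n [-0.49  -0.111  0.865] ang~ 4.78
[0.83460636 0.64510823 0.52917384] -0.021655099431294345
```

View pics/w7.png

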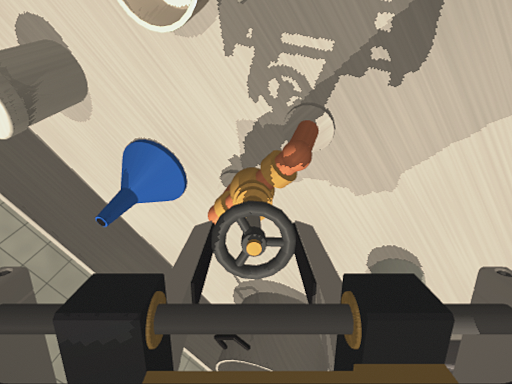

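The wheel height didn't change and it slipped again, so it is at the stop. Now back 90 degrees.

```bash
python3 -m inch '{"grip":[-0.1,-0.1,-0.1,-0.1,-0.1,-0.1,-0.1,-0.1,-0.1,-0.1],"travel":[[0.03,-0.02,-0.05],[0.06,-0.01,-0.11],[0.09,0,-0.16],[0.12,0,-0.22],[0.15,0.01,-0.27],[0.18,0.01,-0.33],[0.21,0.02,-0.38],[0.25,0.03,-0.44],[0.28,0.03,-0.49],[0.31,0.04,-0.54]],"turn":[[4.4,1,-7.8],[8.8,2.1,-15.6],[13.1,3.1,-23.4],[17.5,4.1,-31.2],[21.9,5.1,-39],[26.3,6.2,-46.8],[30.7,7.2,-54.6],[35.1,8.2,-62.4],[39.4,9.2,-70.1],[43.8,10.3,-77.9]]}'; python3 - <<'E'
from h import *
goal(V+n*100,Rt(2.3)); 
im,c,C=wheelfit(); save("w8",im); m=manip.read_state()["moment"]; print(m,m@n)
E
```

```text
clock: 11.42
eef_pos: [572.2, 200.3, 140.1]
eef_rot: [2.734, 0.351, 2.471]
wrist_force: [4.2, -16.5, -0.1]
finger_gap: 52.6
travel cm [-0.42 -0.07  0.45] turn [  85.5   20.  -150.7] pos [572.2 200.3 140.1] q [ 0.29   0.242  1.853 -0.064  0.516 -0.636] F [  4.2 -16.5  -0.1] gap 52.6 t 11.425
wrist torus 4743 C [562.9 199.8 154. ] along [ 1.42 -0.45 10.54] rms 0.84 n [-0.49  -0.101  0.866] ang~ 3.16
[-2.29614426 -0.47183847 -1.38195679] -0.025198516531775125
```

View pics/w8.png

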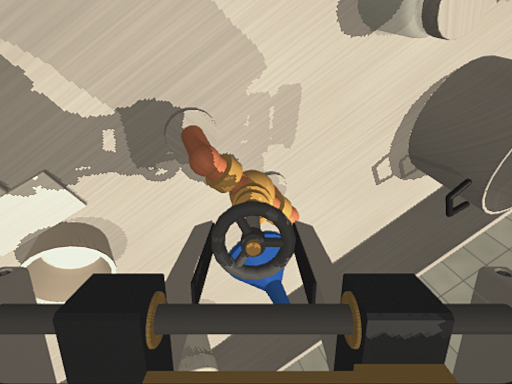

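The height drop of 6.4 mm corresponds to 1.6 rad, so the wheel is at about 2.8. Releasing and backing out along the stem.

```bash
python3 -m inch '{"grip":[0.6,0.8,0.8,0.8,0.8,0.8,0.8,0.8],"travel":[[0,0,0],[0,0,0],[0,0,0],[0,0,0],[-1,-0.2,1.8],[-2.4,-0.6,4.3],[-4,-0.9,7],[-6,-1.4,10.6]],"turn":[[0,0,0],[0,0,0],[0,0,0],[0,0,0],[0,0,0],[0,0,0],[0,0,0],[0,0,0]]}'; python3 - <<'E'
from h import *
goal(V+n*100,Rt(2.3)); 
im,c,C=wheelfit(); save("w9",im)
for k in ("scene","side"): im,_,_=wheelfit(k); save(k+"9",im)
E
```

```text
clock: 12.48
eef_pos: [511.4, 186.2, 246.4]
eef_rot: [2.732, 0.347, 2.463]
wrist_force: [0.2, -0.4, -0.1]
finger_gap: 84.4
travel cm [  5.66   1.34 -10.18] turn [  85.2   19.9 -150.3] pos [511.4 186.2 246.4] q [ 0.3   -0.026  1.882 -0.053  0.756 -0.637] F [ 0.2 -0.4 -0.1] gap 84.4 t 12.475
wrist torus 1477 C [563.2 200.5 153.7] along [ 2.   -0.67 10.17] rms 0.62 n [-0.491 -0.105  0.865] ang~ 3.1
scene torus 108 C [563.6 199.4 153.7] along [ 0.81 -0.82 10.03] rms 1.22 n [-0.467 -0.108  0.878] ang~ 3.09
side torus 197 C [563.1 196.7 154.9] along [-1.71 -0.44 11.65] rms 1.84 n [-0.49  -0.091  0.867] ang~ 3.44
```

View pics/w9.png

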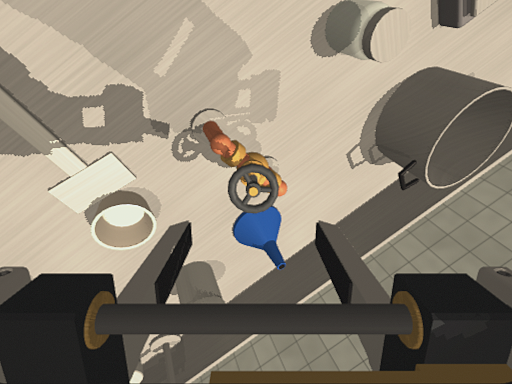

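View pics/scene9.png

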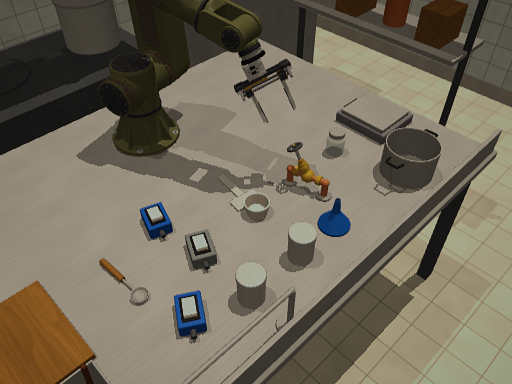

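```bash
python3 - <<'E'
import cv2,numpy as np
f=[cv2.resize(cv2.imread(f"pics/w{k}.png")[195:285,205:305],None,fx=3.8,fy=3.8,interpolation=cv2.INTER_CUBIC) for k in (3,7,8)]
w9=cv2.resize(cv2.imread("pics/w9.png")[160:216,222:284],(380,342),interpolation=cv2.INTER_CUBIC)
cv2.imwrite("pics/cmp.png",cv2.resize(np.vstack([np.hstack(f[:2]),np.hstack([f[2],w9])]),(760,590)))
E
```

```text
(no output)
```

View pics/cmp.png

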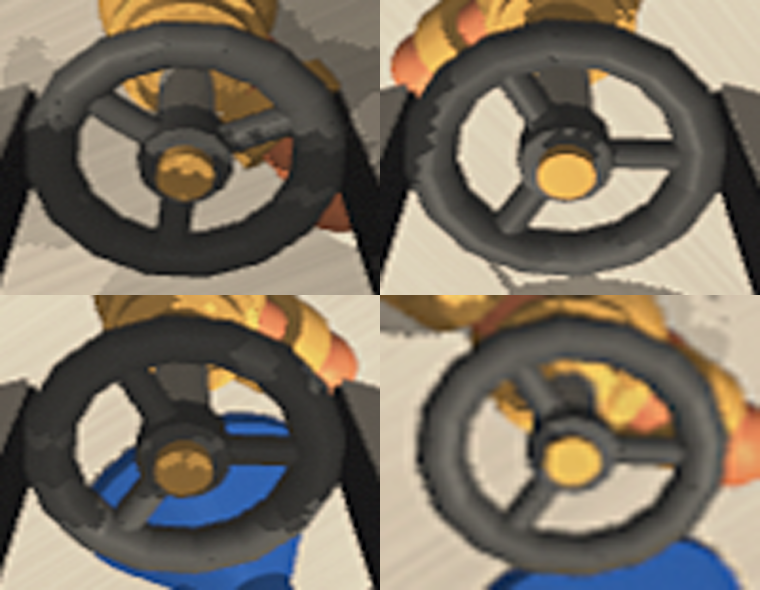

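No slip on the way back (spokes identical in the three panels), and the joint turned back 1.60 rad, so the wheel is at about 2.80. Now the rocker.

```bash
cat >> h.py <<'E'
PY=np.radians(-25.3); pd=np.array([np.cos(PY),np.sin(PY),0])
z_=np.array([0,0,-1.]); y_=np.array([-np.sin(PY),np.cos(PY),0]); RP=Ro.from_matrix(np.c_[np.cross(y_,z_),y_,z_])
PV=np.array([583,-212.5,0])
E
python3 - <<'E'
from h import *
goal(PV+pd*23+[0,0,130],RP)
E
```

```text
travel cm [  9.14 -40.88 -11.79] turn [-9.4 29.2  9.2] pos [512.4 186.5 247.9] q [ 0.3   -0.027  1.881 -0.053  0.753 -0.637] F [ 0.4  0.6 -0.3] gap 84.7 t 12.625
```

```bash
python3 -m inch '{"grip":[0.8,0.8,0.5,0,-0.5,-1,-1,-1,-1,-1],"travel":[[0,-3,3],[1,-7,4],[2,-11,4],[3,-16,4],[4,-21,4],[5,-26,4],[6,-31,4],[7,-36,2],[9.1,-39,0],[9.1,-40.9,-2]],"turn":[[0,0,0],[-1,3,1],[-2,7,2],[-3,11,3],[-5,15,5],[-6,19,6],[-7,23,7],[-8,26,8],[-9.4,29.2,9.2],[-9.4,29.2,9.2]]}' 10; python3 - <<'E'
from h import *
goal(PV+pd*23+[0,0,130],RP)
im,d,W,c=cloud("wrist"); save("w10",im)
print(manip.look_for("wrist","rocker_pad"))
P=W.reshape(-1,3);col=im.reshape(-1,3)
k=(np.linalg.norm(P[:,:2]-PV[:2],axis=1)<50)&(P[:,2]>48)&(P[:,2]<75)&(col.min(1)>110)
q=P[k]; print(k.sum(),q.mean(0),cv2.minAreaRect(q[:,:2].astype(np.float32)),np.linalg.svd(q-q.mean(0),full_matrices=False)[2],proj(c,PV+pd*20+[0,0,60]))
E
```

```text
clock: 13.88
eef_pos: [604.1, -223.6, 224.0]
eef_rot: [3.142, -0.003, 2.701]
wrist_force: [0.2, 0.6, -0.3]
finger_gap: 7.9
travel cm [-0.03  0.12 -9.4 ] turn [-0.1 -0.2 -0.1] pos [ 604.1 -223.6  224. ] q [-0.411  0.505  1.194  0.     1.446 -1.542] F [ 0.2  0.6 -0.3] gap 7.9 t 13.875
[{'bbox': [242.6, 134.9, 264.3, 184.1], 'p': 0.68}, {'bbox': [143.4, 0.0, 181.7, 52.3], 'p': 0.64}]
1333 [ 580.57079403 -210.63786304   56.51151387] ((582.3084106445312, -208.5709228515625), (40.53325271606445, 58.094154357910156), 64.86843872070312) [[ 0.89270356 -0.40485463  0.1979219 ]
 [-0.41014028 -0.91189224 -0.01541066]
 [-0.18672252  0.06741859  0.98009664]] (np.float64(253.2869121579601), np.float64(175.76862718723933))
```

View pics/w10.png

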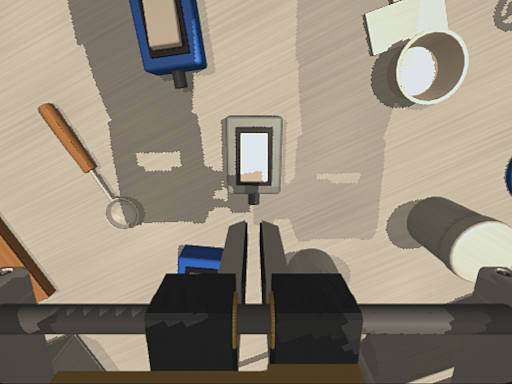

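The grey switch is at (254,155), with the raised far half at its lower end. My pad point projects to (253,176), on the plate. Descending.

```bash
python3 -m inch '{"grip":[-1,-1,-1,-1,-1,-1,-1,-1],"travel":[[0,0.1,-3],[0,0.1,-6],[0,0.1,-9],[0,0.1,-12],[0,0.1,-14],[0,0.1,-15.2],[0,0.1,-15.8],[0,0.1,-15.8]],"turn":[[0,0,0],[0,0,0],[0,0,0],[0,0,0],[0,0,0],[0,0,0],[0,0,0],[0,0,0]]}'; python3 - <<'E'
from h import *
goal(PV+pd*23+[0,0,53],RP)
im,d=manip.camera("wrist"); save("w11",im); im,d=manip.camera("side"); save("s11",im,(250,130,350,210),6)
E
```

```text
clock: 14.98
eef_pos: [602.5, -222.5, 66.0]
eef_rot: [3.141, -0.004, 2.699]
wrist_force: [-0.9, 0.0, -0.1]
finger_gap: 0.5
travel cm [ 0.13  0.02 -1.3 ] turn [-0.1 -0.2  0. ] pos [ 602.5 -222.5   66. ] q [-4.110e-01  6.400e-01  1.364e+00  1.000e-03  1.142e+00 -1.540e+00] F [-0.9  0.  -0.1] gap 0.5 t 14.975
```

View pics/w11.png

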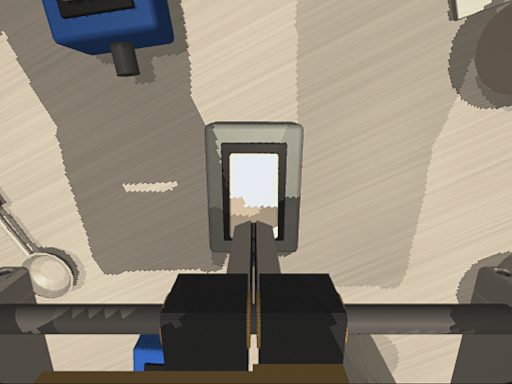

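View pics/s11.png

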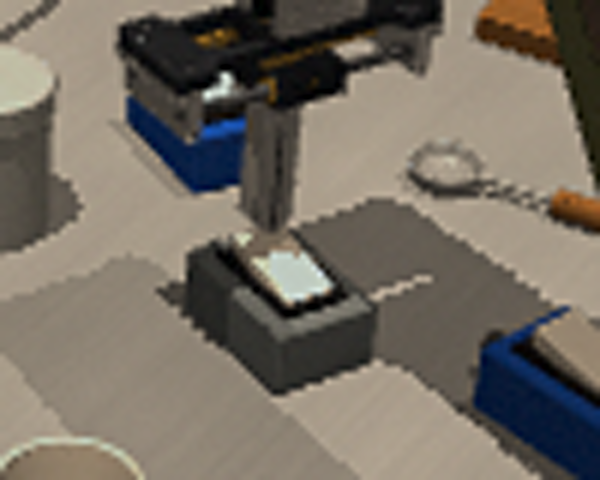

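The fingertips are above the raised half of the grey rocker. Pressing gently, in small steps.

```bash
python3 -m inch '{"grip":[-1,-1,-1,-1,-1,-1],"travel":[[0.1,0,-0.3],[0.1,0,-0.6],[0.1,0,-0.9],[0.1,0,-1.1],[0.1,0,-1.3],[0.1,0,-1.3]],"turn":[[0,0,0],[0,0,0],[0,0,0],[0,0,0],[0,0,0],[0,0,0]]}'
```

```text
clock: 15.82
eef_pos: [604.0, -222.8, 53.7]
eef_rot: [3.141, -0.003, 2.699]
wrist_force: [3.9, -1.7, 4.0]
finger_gap: 0.2
```

```bash
python3 -m inch '{"grip":[-1,-1,-1,-1],"travel":[[0,0,-0.1],[0,0,-0.2],[0,0,-0.2],[0,0,-0.2]],"turn":[[0,0,0],[0,0,0],[0,0,0],[0,0,0]]}'
```

```text
clock: 16.32
eef_pos: [604.3, -222.9, 52.6]
eef_rot: [3.141, -0.001, 2.699]
wrist_force: [1.9, -0.4, 9.4]
finger_gap: 0.4
```

```bash
python3 -m inch '{"grip":[-1,-1,-1,-1],"travel":[[0,0,-0.2],[0,0,-0.3],[0,0,-0.3],[0,0,-0.3]],"turn":[[0,0,0],[0,0,0],[0,0,0],[0,0,0]]}'
```

```text
clock: 16.82
eef_pos: [604.6, -223.1, 52.0]
eef_rot: [3.141, -0.0, 2.699]
wrist_force: [-6.7, 3.0, 25.3]
finger_gap: 0.3
```

The force rises to 25 N with almost no further travel, so the rocker is at its stop. Retreating and checking.

```bash
python3 -m inch '{"grip":[-1,-1,-1,-1,-1,-1,-1,-1],"travel":[[0,0,1],[0,0,4],[-1,0,8],[-4,0,13],[-9,0,18],[-14,0,22],[-16,0,23],[-16,0,23]],"turn":[[0,0,0],[0,0,0],[0,0,0],[0,0,0],[0,0,0],[0,0,0],[0,0,0],[0,0,0]]}'; python3 - <<'E'
from h import *
for k in ("side","scene"):
    im,d,W,c=cloud(k); save(k+"12",im); wheelfit(k)
    P=W.reshape(-1,3);col=im.reshape(-1,3)
    m=(np.linalg.norm(P[:,:2]-PV[:2],axis=1)<36)&(P[:,2]>49)&(P[:,2]<75)&(col.min(1)>110)
    q=P[m]; t=(q-PV)@pd; print(k,m.sum(),"tilt slope",np.polyfit(t,q[:,2],1))
print(manip.read_state()["wrist_force"])
E
```

```text
clock: 17.82
eef_pos: [443.5, -223.1, 283.3]
eef_rot: [3.141, 0.001, 2.698]
wrist_force: [0.6, 0.9, 0.1]
finger_gap: 0.9
side torus 197 C [562.3 197.1 154.4] along [-1.13  0.44 11.52] rms 1.61 n [-0.507 -0.098  0.856] ang~ 3.28
side 71 tilt slope [-0.21126106 57.21891938]
scene torus 107 C [562.9 198.4 153.7] along [-1.000e-02 -0.000e+00  1.046e+01] rms 1.73 n [-0.463 -0.093  0.882] ang~ 3.08
scene 211 tilt slope [-0.17628569 56.51562608]
[0.19714993 0.03941363 0.14459933]
```

View pics/scene12.png

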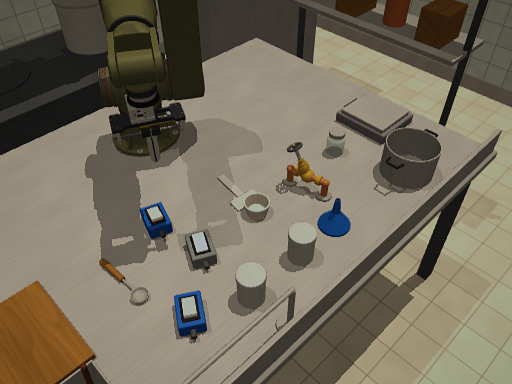

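View pics/side12.png

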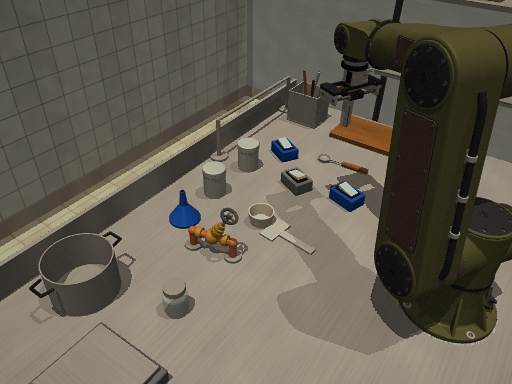

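The rocker tilt went from about +0.2 to -0.2 (fully on), the wheel hasn't moved, the bystanders are in place, and the arm touches nothing.

```bash
python3 -c "
from cell import manip
print(manip.sign_off())"
```

```text
the job is handed in; nothing more can be done
None
```

The wash is started and the job is handed in; sign-off gave no verdict. It took about 18 s of the 72 s allowed.

**Valve:** I gripped the wheel by its rim and turned it anticlockwise until it slipped in the fingers at the stop. I then turned it back 1.60 rad with no slip, so by the wrist's turn it rests at about 2.80 rad (target 2.83).

**Pump:** I pressed the raised half of the grey rocker down to its stop, where the force rose to about 25 N. Its measured slope went from about +0.2 to about -0.2, which is fully on.

**Last checks:** The arm was clear with no force on the wrist. The other things, including both blue look-alike switches, stood where they were in the pictures; I checked them by eye only.

**Disagreement:** The wheel angle worked out from its height came out higher than by the wrist's turn. The wrist and scene cameras gave about 3.1 rad. The noisier side camera gave 3.28 to 3.44, and 3.44 is above the 3.33 limit. I trusted the wrist's turn, because the height calibration is only good to about 2 mm (0.6 rad) and the spokes showed no slip.

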